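Counter-hold the hidden bolt of a drawing-up stand

ROBOT

A 7-joint arm with a two-finger parallel gripper is mounted at the origin on a cart in front of the work surface, level with it; the furniture and walls round the work are solid. World frame = base frame: x ahead of the robot, y to its left, z up, the work surface at z = 0. Lengths are in m, angles in rad, forces in N, time in s.
With the tool pointing down it reaches from about 0.4 to 0.875 m from the base axis. Payload 19.3 kg.
Tool frame: the origin (TCP) lies midway between the tips of the shut fingers; the grasp point (between the pads) lies 19 mm behind it (bot.pinch_z is the distance from the TCP to the grasp point, in m); z points along the fingers, y is the line along which they close (so a half turn about z gives the same grasp; the last joint's range is limited). The gripper opens to 85 mm and grips with 20 to 120 N. Pads are 22 mm wide; open, the fingers measure 114 mm over their backs; the gripper's body (76 mm by 85 mm) begins 54 mm behind the grasp point. The pads swing forward as they close: fully open they stand 13 mm farther back than shut.
Start: joints at [-1.35, 0.521, -0.036, 1.599, 0.021, 1.021, -0.113], TCP at [0.179, 0.599, 0.193] pointing down, gripper open.
Joint ranges: [-2.91, 2.91], [-0.3, 2.13], [-1.5, 1.42], [0.17, 2.43], [-1.26, 4.41], [0.16, 1.93], [-2.52, 2.52]. Speed limits (rad/s): [1.89, 1.89, 2.39, 2.39, 3.01, 3.01, 3.01].

INTERFACE

Orientations are given as [roll, pitch, yaw] about the fixed x, y, z axes, in that order (R = Rz(yaw) Ry(pitch) Rx(roll)).
In Python, from workcell import observe, viewer, bot gives the robot as it stands. The module is installed in compiled form; this text tells all that it offers.
- The arm moves only by the tool play_rows, never from a script. Its argument "motion" is a list of rows, each a list of 7 numbers: the shift along the tool's x, y, z in cm, then the turn, a rotation vector about the tool's x, y, z in rad, then the opening, from -1 (shut) to 1 (fully open), so that 0 is half open. A call has exactly 5 rows; each row is the pose to reach, as a shift and turn from the pose commanded when the call began, along the tool's axes at that moment; what a row does not reach only later rows make up. A row lasts 1/10 s, in which the tool goes at most 50 mm and 8.59 degrees, less where a joint would pass 70% of its speed; a pose out of reach is approached as far as the arm can. A call with a gripper value outside its range is refused whole. The fingers move at their own pace and stop on an object; "squeeze" is the grip in N (left out, the last holds). Time passes only in rows, so rows that repeat a pose let the fingers close, or fill a call up. It gives the time, the measured TCP pose, the force, the opening and the grip force at its end, in the units of the state.
- observe(): the state, without advancing time (a new reading comes with each control period).
- viewer.grab_frame(name): name is "scene" or "top" or "wrist"; returns (picture, depth): 384x512x3 uint8, red, green, blue; 384x512 float32, m along the optical axis (not along the pixel's ray), 0 where there is no reading.
- viewer.camera_info(name): a dict with "fx", "fy", "cx", "cy" (pixels), "R" (3x3) and "t" (3): a world point X has camera coordinates R X + t. Camera axes: x right, y down, z forward; pixel columns grow to the right and rows downward; lengths in m; the calibration is good to about 2 mm. A picture is of the moment at which its call begins: read the wrist's pose just before it. camera_info takes no time and is no camera call; for the wrist camera it gives the pose at the moment of the call.
- bot.job_done(): hands the job in; it is judged then, once.
The state is a dict: "clock": time; "qpos": joint angles; "qd": joint speeds; "joint_efforts": joint torques, N m; "position": TCP position; "tool_rot": TCP orientation; "force": force on the tool from outside, world axes, zero at the start; "moment": the same for the moment, N m; "grip_width": finger opening in m; "finger_force": force on a finger pad.
Only numpy, scipy, OpenCV 4.12 (cv2) and the standard library are available. Lean on these libraries where they do the work, as an engineer would, in place of code of your own. Each camera call takes 0.05 s, during which the arm holds its last target. There are 200 camera calls.

TASK

The nut on the drawing-up stand has worked slack, so the arm that holds the upside-down vial sags. Slide the arm's black carriage along the slot to the left-hand end of the stand, as far as it goes, so that the vial hangs clear of the base; then reach down into the narrow channel behind the slotted plate, grip the hidden hexagonal bolt head across its flats and turn it until the arm is level. Finish while still gripping the bolt head firmly there, so that it cannot turn while a colleague tightens the nut from the front; keep off the vial, let nothing but the bolt hold the arm up, and leave the other things on the table where they are.

Things in the scene. Friction and masses are not known exactly. Their poses are not given: they have to be found in the camera images.
- stand: drawing-up stand, fixed. Base 160 x 250 mm, two posts, on top a steel U channel 250 mm long. Origin on the table under the middle of the front plate's front face; z up, x away from the robot across the channel, y along the slot to the left. Slot centre line and bolt axis (parallel to x) are 195 mm above the table.
- channel_mid (a point): middle of the channel at bolt height (stand x 32, y 0, z 195 mm), stand's axes. The channel is open at the top and both ends. Front (slotted) plate: stand x 0 to 4 mm, upper edge 215 mm above the table; rear plate: x 60 to 64 mm, upper edge 212 mm; floor at 142 mm. So the gap is 56 mm wide, its edges 20 mm above the bolt axis.
- carriage (a joint): position of the black carriage along the slot, m: 0 = right-hand end, 0.12 = home at the left-hand end (stop). Bolt axis at stand y = value - 0.060. About 2 N of friction; it stays where it is left.
- carriage_push (a point): middle of the carriage's free right-hand side face, in front of the slotted plate, stand's axes. The carriage block is 36 mm wide along y (18 mm either side of the bolt axis), spans stand x -16 to -2 mm and stands 173 to 213 mm above the table. Hub and nut (28 mm across) stand in front of it to stand x -42 mm.
- pivot (a joint): turn of the bolt, nut, hub and vial arm together about the bolt axis, in rad: 0 = arm level, +0.27 = sagged onto its stop (the left, vial end down; it rests there at the start), negative = raised above level (to -0.40). It has hardly any friction: the weight turns it back to +0.27 when it is let go.
- bolt_head_mid (a point): centre of the hidden steel hex bolt head in the channel: 19 mm across flats, 20 mm long (stand x 6.5 to 26.5 mm; washer of 23 mm diameter at 4.5 to 6.5). Its axes are the stand's turned by the pivot. Two flats face along its y: vertical when the arm is level, leaning 0.27 rad with their upper ends to the left when sagged; lean the fingers alike to grip them flat.
- clip_vial_mid (a point): centre of the glass vial (22 mm diameter, 47 mm long, cap down) fixed in the arm's spring clip, 86 mm left of the bolt axis, 21 mm in front of the slotted plate. The arm, 14 mm high, 17 to 24 mm in front of the plate, runs from hub to clip. Fragile: do not touch.
- stapler_mid (a point): centre of a blue stapler, 30 x 126 x 46 mm, loose; bystander
- spare_vial_mid (a point): centre of a second glass vial, 22 mm diameter, 47 mm high, standing loose on the stand's base under the channel; bystander
- syringe_mid (a point): centre of a capped syringe, 164 mm long, 14 mm high, lying loose; bystander
- swab_pack_mid (a point): centre of a flat swab sachet, 50 x 50 x 9 mm, lying loose on the front of the stand's base; bystander

How it is judged:
On the way:
1. the carriage has been slid home to the left-hand end of the slot (value of joint carriage above 0.113 m), for 0.2 s.
At the end, for the whole second after the job is handed in: The carriage is within 8 mm of the left-hand end stop, the arm is level within 4 degrees, and both stay so while the fingers still grip the hidden bolt head (at least 12 N, grasp point within 30 mm of its centre); nothing else touches the arm or its vial (value of joint carriage above 0.112 m and value of joint pivot between -0.07 and 0.07 rad and contact force between the fingers and bolt_head above 12 N and distance between the grasp point and bolt_head_mid below 0.03 m and contact force between anything else and vial_arm below 0.3 N and contact force between anything else and clip_vial below 0.3 N); the arm keeps its last pose, push and grip.
It fails at once if the glass vial on the arm was knocked or squeezed (contact force between anything else and clip_vial above 3 N).
It fails at once if a bystander on the table was pushed away (distance of any of stapler_mid, spare_vial_mid, syringe_mid, swab_pack_mid from where it was at the start of the episode above 0.03 m).
It also fails if it takes over 38 s, if anything falls off the work surface, if the arm or the gripper's body presses on something with over 40 N, if the wrist force passes 120 N, or if a joint passes its speed limit or range.

## Working session

There is one attempt and no reset: what is moved stays moved. The work goes in short steps, Python scripts to look and compute and a tool call to move; the robot and the scene stay as the last step left them, time stands still between calls to the robot, and variables do not carry over. Pictures are saved under pics/ and viewed, at most 10 in all, crops included, and the job is handed in when it is done.

Besides the shell and the picture viewer there is one more tool, called by a JSON object that holds its "api" and its "payload". play_rows: Moves the arm, as the interface text tells. Its arguments: {"type":"object","properties":{"motion":{"type":"array"},"squeeze":{"type":"number"}},"required":["motion"]}

```bash
mkdir -p pics; python3 - <<'E'
from workcell import observe, viewer, bot
import cv2,numpy as np,pickle
s=observe();print(s,bot.pinch_z)
for n in ["scene","top"]:
    p,d=viewer.grab_frame(n);i=viewer.camera_info(n);pickle.dump((p,d,i),open(n+'.pkl','wb'))
    cv2.imwrite(f'pics/{n}0.png',p[:,:,::-1]);print(n,i)
E
```

```text
{'clock': 0.0, 'qpos': array([-1.35022123,  0.522016  , -0.03630818,  1.60003735,  0.02118469,
        1.02110031, -0.11284225]), 'qd': array([-0.00173904,  0.00165295, -0.00076103,  0.00088232,  0.00034944,
       -0.00066326,  0.00073638]), 'joint_efforts': array([-1.08908305e-03, -9.27113986e+01,  1.97943918e+00, -3.69945252e+01,
        1.78840093e-02,  8.01355432e-03,  1.96001167e-05]), 'position': array([0.17911594, 0.59836458, 0.19251423]), 'tool_rot': array([-3.14041897e+00,  8.18117625e-05,  2.85074125e+00]), 'force': array([ 0.11006084, -0.40764609,  0.55645998]), 'moment': array([-0.01789172, -0.02678725, -0.01317754]), 'finger_force': 0.0, 'grip_width': 0.08566436132491534} 0.0187
scene {'fx': 421.6657606744966, 'fy': 421.6657606744966, 'cx': 258.76003935769563, 'cy': 193.37857055580105, 'R': array([[ 0.73309835, -0.6800228 ,  0.01165348],
       [-0.28825123, -0.3261773 , -0.90028862],
       [ 0.61601788,  0.65664097, -0.43513745]]), 't': array([-0.26022847,  0.32796905,  0.50154102])}
top {'fx': 378.8198492100337, 'fy': 378.8198492100337, 'cx': 259.24443704240804, 'cy': 189.72566535294015, 'R': array([[-7.83704670e-04, -9.99963531e-01,  8.50431759e-03],
       [-9.85116292e-01, -6.89773359e-04, -1.71887800e-01],
       [ 1.71887397e-01, -8.51245108e-03, -9.85079825e-01]]), 't': array([0.14687057, 0.51004972, 0.8926348 ])}
```

View pics/scene0.png

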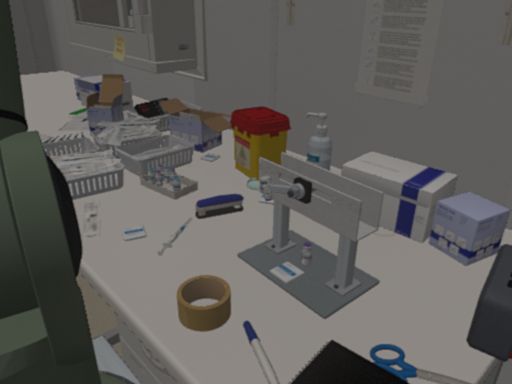

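View pics/top0.png

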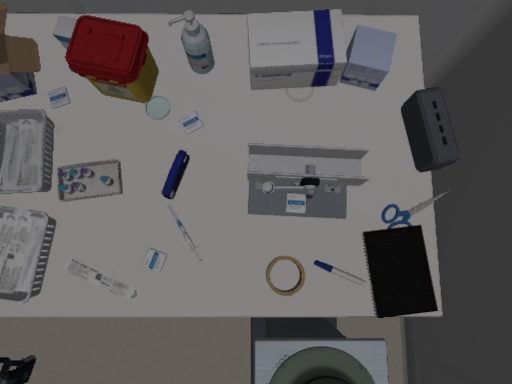

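The top view shows the stand with its channel at about (305,160), the carriage and hub at about (311,185), and the arm running left to the vial at (268,187). In the scene view the arm sags left of the hub at (300,189). I'll fit the stand's pose from depth.

```bash
cat > h.py <<'E'
import numpy as np,pickle,cv2
def cloud(p,d,i):
    v,u=np.mgrid[0:384,0:512]
    c=np.stack([(u-i['cx'])/i['fx']*d,(v-i['cy'])/i['fy']*d,d],-1)
    X=(c-i['t'])@i['R']; X[d<=0]=np.nan
    return X
def proj(X,i):
    c=np.asarray(X)@i['R'].T+i['t']; return c[...,:2]/c[...,2:]*[i['fx'],i['fy']]+[i['cx'],i['cy']]
E
python3 - <<'E'
from h import *
p,d,i=pickle.load(open('top.pkl','rb'));X=cloud(p,d,i)
roi=np.zeros(d.shape,bool);roi[135:225,235:380]=1
m=roi&(X[...,2]>.2)&(X[...,2]<.23)
P=X[m]
for y in np.arange(P[:,1].min(),P[:,1].max(),.012):
    q=P[abs(P[:,1]-y)<.006]; print(round(y,3),np.round(np.sort(q[:,0])[::max(1,len(q)//10)],3), round(np.median(q[:,2]),3))
# base outline
b=roi&(X[...,2]>.004)&(X[...,2]<.03)
B=X[b][:,:2].astype(np.float32);print(cv2.minAreaRect(B),B.min(0),B.max(0))
ps,ds,js=pickle.load(open('scene.pkl','rb'));Y=cloud(ps,ds,js)
cv2.imwrite('pics/crops.png',cv2.resize(np.hstack([ps[150:250,230:390],]),None,fx=5,fy=5,interpolation=2)[:,:,::-1][:600])
# black carriage points in both
for n,(pp,YY,r) in dict(scene=(ps,Y,(170,215,260,330)),top=(p,X,(170,205,290,330))).items():
    k=np.zeros(pp.shape[:2],bool);k[r[0]:r[1],r[2]:r[3]]=1
    k&=(pp.max(-1)<45)&(YY[...,2]>.15); Q=YY[k];print(n,len(Q),np.percentile(Q,[3,50,97],axis=0))
E
```

```text
-0.078 [0.503 0.503 0.504 0.504 0.506 0.563 0.563 0.563 0.563 0.564 0.564 0.565
 0.566 0.566] 0.213
-0.066 [0.503 0.503 0.504 0.504 0.504 0.506 0.506 0.562 0.564 0.564 0.564 0.565
 0.566] 0.213
-0.054 [0.504 0.504 0.504 0.505 0.506 0.507 0.564 0.564 0.564 0.565 0.566 0.566
 0.568] 0.212
-0.042 [0.504 0.505 0.505 0.506 0.507 0.508 0.565 0.565 0.565 0.566 0.568 0.568] 0.214
-0.03 [0.505 0.505 0.505 0.506 0.506 0.508 0.509 0.565 0.565 0.565 0.566 0.568
 0.568] 0.212
-0.018 [0.506 0.506 0.506 0.506 0.508 0.508 0.565 0.566 0.566 0.566 0.568 0.568] 0.213
-0.006 [0.506 0.507 0.507 0.508 0.51  0.566 0.567 0.567 0.568 0.57 ] 0.213
0.006 [0.507 0.507 0.508 0.508 0.51  0.567 0.567 0.568 0.568 0.57  0.57 ] 0.213
0.018 [0.507 0.508 0.508 0.508 0.51  0.51  0.568 0.568 0.568 0.568 0.569 0.57 ] 0.212
0.03 [0.484 0.492 0.494 0.498 0.502 0.508 0.509 0.517 0.568 0.569 0.572] 0.212
0.042 [0.469 0.477 0.485 0.491 0.498 0.505 0.512 0.523 0.53  0.568 0.572] 0.208
0.054 [0.47  0.482 0.487 0.492 0.496 0.5   0.505 0.51  0.519 0.569 0.572] 0.209
0.066 [0.495 0.499 0.51  0.51  0.51  0.512 0.513 0.57  0.57  0.57
[... 410 characters left out ...]
 0.514 0.515 0.516 0.573 0.573 0.574 0.575 0.576] 0.213
0.138 [0.513 0.513 0.514 0.515 0.516 0.517 0.573 0.574 0.574 0.576 0.577] 0.211
0.15 [0.514 0.514 0.514 0.515 0.516 0.516 0.574 0.574 0.574 0.575 0.576 0.576] 0.212
0.162 [0.514 0.515 0.515 0.516 0.516 0.518 0.574 0.575 0.575 0.576 0.577 0.579] 0.212
((0.5463096499443054, 0.020300790667533875), (0.37697064876556396, 0.23558002710342407), 89.97408294677734) [ 0.42845416 -0.16821444] [0.66405034 0.20880462]
scene 222 [[0.46814797 0.02814282 0.17873801]
 [0.4948835  0.03219346 0.20140071]
 [0.50372296 0.0577845  0.21396662]]
top 150 [[0.46881426 0.02921617 0.19673478]
 [0.49811263 0.04690761 0.21309461]
 [0.50646841 0.0618274  0.21618771]]
```

View pics/crops.png

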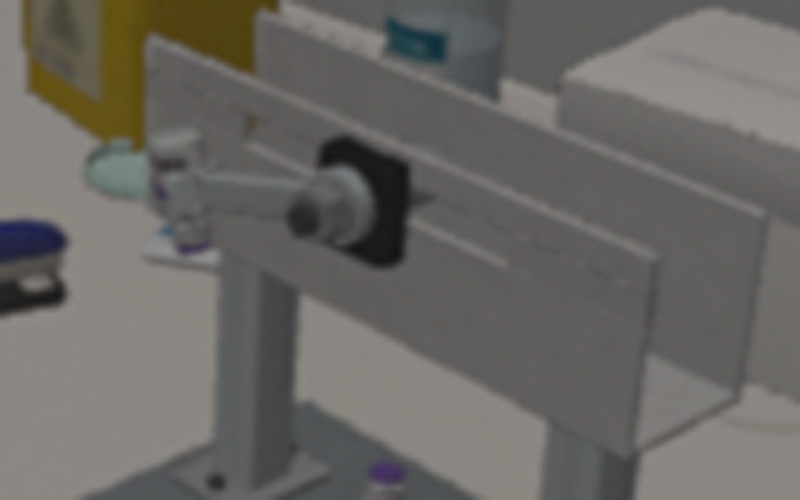

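```bash
cat >> h.py <<'E'
from scipy.spatial.transform import Rotation as Ro
def stand(O,yaw): return np.array([*O,0.]),Ro.from_euler('z',yaw).as_matrix()
def rows(s,pos,lean,yaw):
    """tool-axes shift (cm) and rotvec from state s to TCP pos with lean about stand x (neg = top to left)"""
    Rt=Ro.from_euler('xyz',s['tool_rot']); T=Ro.from_euler('z',yaw)*Ro.from_euler('x',lean)*Ro.from_euler('xyz',[np.pi,0,np.pi])
    return np.round(Rt.inv().apply(np.array(pos)-s['position'])*100,2), np.round((Rt.inv()*T).as_rotvec(),3)
E
python3 - <<'E'
from h import *
p,d,i=pickle.load(open('top.pkl','rb'));X=cloud(p,d,i)
ps,ds,js=pickle.load(open('scene.pkl','rb'));Y=cloud(ps,ds,js)
roi=np.zeros(d.shape,bool);roi[135:225,235:380]=1
P=X[roi&(X[...,2]>.2)&(X[...,2]<.23)]
out=(P[:,1]<.02)|(P[:,1]>.075)
F=P[out&(P[:,0]<.53)&(P[:,0]>.495)];G=P[out&(P[:,0]>.55)&(P[:,0]<.585)]
for n,q in (('f',F),('r',G)):
    k=np.polyfit(q[:,1],q[:,0],1);print(n,k,np.polyval(k,.043),np.sort(q[:,1])[[0,3,8,-8,-3,-1]])
roi=np.zeros(d.shape,bool);roi[140:260,240:390]=1
Q=Y[roi&(Y[...,2]>.15)&(Y[...,2]<.212)&(Y[...,0]<.53)&(Y[...,0]>.49)]
o=(Q[:,1]<.02)|(Q[:,1]>.09);Q=Q[o];k=np.polyfit(Q[:,1],Q[:,0],1);print('scene front',k,np.polyval(k,.043),np.sort(Q[:,1])[[0,5,20,-20,-5,-1]])
from workcell import observe
s=observe();print(rows(s,[.42,.32,.32],0,-.046),rows(s,[.47,.02,.32],0,-.046))
E
```

```text
f [0.04897279 0.50794561] 0.5100514437862006 [-0.07436168 -0.07332724 -0.06979313  0.17105672  0.17316188  0.17338209]
r [0.04949089 0.56782974] 0.5699578463109588 [-0.07809834 -0.07592327 -0.07339765  0.16727996  0.16934777  0.16956176]
scene front [0.03456137 0.50669344] 0.5081795825885862 [-0.07349238 -0.07335573 -0.07268094  0.17438947  0.17602856  0.17693409]
(array([-31.06, -19.78, -12.72]), array([-0.001, -0.   , -0.245])) (array([-44.45, -47.09, -12.69]), array([-0.001, -0.   , -0.245]))
```

{"api": "play_rows", "payload": {"motion": [[0,0,-5,0,0,-0.1,-1],[-4,-3,-9,0,0,-0.2,-1],[-9,-6,-12.7,0,0,-0.245,-1],[-14,-9,-12.7,0,0,-0.245,-1],[-18,-12,-12.7,0,0,-0.245,-1]], "squeeze": 30}}

```text
clock: 0.6
position: [0.2952, 0.4599, 0.3179]
tool_rot: [3.14, 0.001, 3.096]
force: [2.2, 0.3, 0.6]
grip_width: 0.0122
finger_force: 0.0
```

```bash
cat >> h.py <<'E'
O=np.array([.5084,.0495,0]);yaw=-.0488
def W(x,y,z): return O+Ro.from_euler('z',yaw).apply([x,y,z])
E
python3 - <<'E'
from h import *
from workcell import observe
s=observe();print(s['clock'],s['position'],s['tool_rot']);print(rows(s,[.42,.30,.32],0,yaw),rows(s,W(-.015,-.049,.31),0,yaw))
E
```

```text
0.6 [0.29515397 0.4598847  0.31785184] [3.14015958e+00 6.26774761e-04 3.09620699e+00]
(array([-13.2 , -15.41,  -0.23]), array([0.001, 0.001, 0.003])) (array([-21.65, -44.92,   0.73]), array([0.001, 0.001, 0.003]))
```

{"api": "play_rows", "payload": {"motion": [[-4,-3,0,0,0,0,-1],[-8,-6,0,0,0,0,-1],[-11,-10,0,0,0,0,-1],[-14,-14,0,0,0,0,-1],[-16,-18.5,0,0,0,0,-1]]}}

```text
clock: 1.1
position: [0.4466, 0.267, 0.3164]
tool_rot: [-3.141, -0.0, 3.095]
force: [0.7, 0.9, 0.1]
grip_width: 0.0001
finger_force: 0.0
```

{"api": "play_rows", "payload": {"motion": [[-1,-4.5,0,0,0,0,-1],[-2,-9,0,0,0,0,-1],[-3,-13.5,0,0,0,0,-1],[-4,-18,0,0,0,0,-1],[-4.5,-22.5,0,0,0,0,-1]]}}

```text
clock: 1.6
position: [0.4801, 0.0401, 0.3167]
tool_rot: [-3.142, -0.0, 3.096]
force: [1.7, 0.3, 0.3]
grip_width: 0.0001
finger_force: 0.0
```

```bash
python3 - <<'E'
from h import *
from workcell import observe
s=observe();print(s['clock'],s['position'],s['tool_rot'],s['qd'].max());print(rows(s,W(-.015,-.049,.31),0,yaw),rows(s,W(-.015,-.049,.185),0,yaw))
E
```

```text
1.6 [0.48008254 0.04007774 0.31667405] [-3.14152865e+00 -3.68862630e-05  3.09564972e+00] 0.9732726546839541
(array([-1.27, -3.82,  0.67]), array([-0.   , -0.   ,  0.003])) (array([-1.27, -3.82, 13.17]), array([-0.   , -0.   ,  0.003]))
```

{"api": "play_rows", "payload": {"motion": [[-1.2,-3.4,0.7,0,0,0,-1],[-1.2,-3.4,4.5,0,0,0,-1],[-1.2,-3.4,6.5,0,0,0,-1],[-1.2,-3.4,6.5,0,0,0,-1],[-1.2,-3.4,6.5,0,0,0,-1]]}}

```text
clock: 2.1
position: [0.4906, 0.0076, 0.2523]
tool_rot: [-3.141, -0.0, 3.096]
force: [0.3, -0.2, 0.4]
grip_width: -0.0005
finger_force: 0.0
```

```bash
python3 - <<'E'
from h import *
from workcell import observe,viewer
s=observe();print(s['clock'],s['position'],s['force'],abs(s['qd']).max());print(rows(s,W(-.015,-.049,.185),0,yaw))
a=viewer.grab_frame('wrist')[0];p,d=viewer.grab_frame('top')
cv2.imwrite('pics/w1.png',np.vstack([a,cv2.resize(p[120:225,235:375],(512,384),interpolation=2)])[:,:,::-1][::1,::1][:768:]) 
cv2.imwrite('pics/w1.png',np.hstack([cv2.resize(a,(400,300)),cv2.resize(p[120:225,235:375],(400,300),interpolation=2)])[:,:,::-1])
E
```

```text
2.1 [0.49059419 0.00757517 0.25229817] [ 0.26219009 -0.18045041  0.36041411] 0.017495285216042787
(array([-0.07, -0.62,  6.73]), array([-0.   , -0.   ,  0.003]))
```

View pics/w1.png

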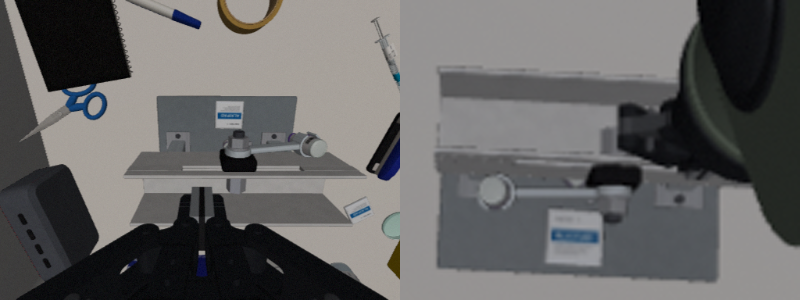

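The wrist view shows the shut fingertips at about (200,190), beside the carriage at (238,160), but perspective makes it unclear which side of the plate they are on. I'll check numerically.

```bash
python3 - <<'E'
from h import *
from workcell import observe,viewer
s=observe();p,d=viewer.grab_frame('wrist');i=viewer.camera_info('wrist');X=cloud(p,d,i)
S=(X-O)@Ro.from_euler('z',yaw).as_matrix()
print('tcp px',proj(s['position'],i),'cam',-i['R'].T@i['t'])
T=(s['position']-O)@Ro.from_euler('z',yaw).as_matrix();print('tcp stand',T)
m=(S[...,2]>.205)&(S[...,2]<.222)&(abs(S[...,1])<.15)
for y in (-.1,.03,.06,.1):
    q=S[m&(abs(S[...,1]-y)<.008)];x=np.sort(q[:,0]);print(y,np.round(x[::max(1,len(x)//12)],4),np.percentile(q[:,2],90))
b=(p.max(-1)<50)&(S[...,2]>.165)&(S[...,2]<.222)&(abs(S[...,1])<.06)&(S[...,0]<0)&(S[...,0]>-.06)
print(b.sum(),np.percentile(S[b],[2,50,98],axis=0))
f=(S[...,2]>.17)&(S[...,2]<.205)&(S[...,0]>.005)&(S[...,0]<.03)&(abs(S[...,1])<.06)
print('bolt',f.sum(),np.percentile(S[f],[2,20,50,80,98],axis=0))
f=(S[...,2]>.235)&(S[...,2]<.275)&(abs(S[...,1]+.04)<.05)&(abs(S[...,0])<.06);print('finger',f.sum(),np.percentile(S[f],[1,50,99],axis=0))
E
```

```text
tcp px [257.43042047 223.15117208] cam [0.40894863 0.01195916 0.43383156]
tcp stand [-0.01529768 -0.04255928  0.25293477]
-0.1 [0.0012 0.0017 0.0019 0.002  0.0023 0.0032 0.004  0.0054 0.0615 0.0618
 0.0621 0.0625 0.0632] 0.21528256371457352
0.03 [0.0013 0.0017 0.0019 0.0022 0.0026 0.0035 0.0051 0.0613 0.0618 0.0621
 0.0624 0.0637] 0.21514923383190526
0.06 [0.0013 0.0017 0.002  0.0022 0.0025 0.0036 0.0049 0.0614 0.0619 0.0622
 0.0626 0.064  0.0658] 0.21528063672666442
0.1 [0.0012 0.0017 0.0019 0.0021 0.0024 0.0034 0.0047 0.0614 0.0619 0.0622
 0.0626 0.0638 0.0655] 0.21499099853382037
1024 [[-0.03944724 -0.02210117  0.18593912]
 [-0.01121085 -0.00598873  0.21235333]
 [-0.00154409  0.01210363  0.21413024]]
bolt 391 [[ 0.00508047 -0.05030027  0.1876944 ]
 [ 0.01339048 -0.01288451  0.19800108]
 [ 0.01918725 -0.00790226  0.20282565]
 [ 0.02466921  0.00187814  0.20425727]
 [ 0.02809928  0.0243291   0.20492763]]Traceback (most recent call last):
  File "<stdin>", line 14, in <module>
    return _quantile_unchecked(
        a, q, axis, out, overwrite_input, method, keepdims, weights)
    return _ureduce(a,
                    func=_quantile_ureduce_func,
    ...<5 lines>...
                    overwrite_input=overwrite_input,
                    method=method)
    r = func(a, **kwargs)
    result = _quantile(arr,
                       quantiles=q,
    ...<2 lines>...
                       out=out,
                       weights=wgt)
    slices_having_nans = np.isnan(arr[-1, ...])
                                  ~~~^^^^^^^^^
IndexError: index -1 is out of bounds for axis 0 with size 0
```

The stand frame is confirmed to within 1 mm and the fingers are in front of the plate. Next I descend and push left.

{"api": "play_rows", "payload": {"motion": [[0,-0.5,2,0,0,0,-1],[0,-0.5,4.5,0,0,0,-1],[0,-0.5,6.7,0,0,0,-1],[0,-0.5,6.7,0,0,0,-1],[0,-0.5,6.7,0,0,0,-1]]}}

```text
clock: 2.75
position: [0.4907, 0.0026, 0.1858]
tool_rot: [3.142, 0.001, 3.096]
force: [0.4, -0.1, 0.3]
grip_width: -0.0004
finger_force: 0.0
```

{"api": "play_rows", "payload": {"motion": [[0,1,0,0,0,0,-1],[0,2,0,0,0,0,-1],[0,3,0,0,0,0,-1],[0,4,0,0,0,0,-1],[0,5,0,0,0,0,-1]]}}

```text
clock: 3.25
position: [0.4926, 0.0536, 0.1849]
tool_rot: [3.141, 0.0, 3.096]
force: [-0.6, 0.0, -0.3]
grip_width: -0.0
finger_force: 0.0
```

{"api": "play_rows", "payload": {"motion": [[0,0.6,0,0,0,0,-1],[0,1.2,0,0,0,0,-1],[0,1.8,0,0,0,0,-1],[0,2.0,0,0,0,0,-1],[0,2.2,0,0,0,0,-1]]}}

```text
clock: 3.75
position: [0.4935, 0.0744, 0.1847]
tool_rot: [-3.141, -0.0, 3.096]
force: [0.1, -0.2, 0.3]
grip_width: -0.0004
finger_force: 0.0
```

```bash
cat > look.py <<'E'
from h import *
from workcell import observe,viewer
s=observe();M=Ro.from_euler('z',yaw).as_matrix()
print(s['clock'],'tcp stand',(s['position']-O)@M,'F stand',s['force']@M,s['grip_width'],s['finger_force'])
p,d=viewer.grab_frame('scene');S=(cloud(p,d,viewer.camera_info('scene'))-O)@M
b=(p.max(-1)<50)&(S[...,2]>.165)&(S[...,2]<.218)&(S[...,1]>-.03)&(S[...,1]<.1)&(S[...,0]<-.006)&(S[...,0]>-.02)
print('carriage',b.sum(),np.percentile(S[b],[2,50,98],axis=0) if b.any() else '')
E
python3 look.py
```

```text
3.75 tcp stand [-0.01606028  0.02419227  0.1847356 ] F stand [ 0.06811805 -0.24273954  0.2865527 ] -0.00039607418307288064 0.0
carriage 188 [[-0.01628265 -0.02228185  0.17782076]
 [-0.01304692 -0.01781082  0.20426101]
 [-0.00623497  0.00920562  0.21406823]]
```

```bash
python3 - <<'E'
from h import *
from workcell import viewer
a=viewer.grab_frame('scene')[0];b=viewer.grab_frame('wrist')[0]
cv2.imwrite('pics/s2.png',np.hstack([cv2.resize(a[130:280,210:410],(400,300),interpolation=2),cv2.resize(b,(400,300))])[:,:,::-1])
E
```

```text
(no output)
```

View pics/s2.png

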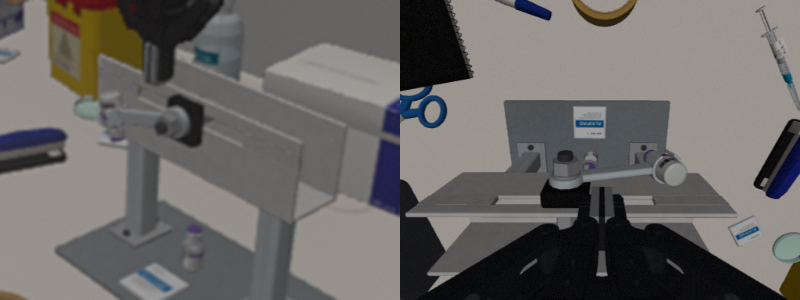

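The scene crop shows the carriage still at about (185,118), and the fingers at about (158,60), apparently left of it and no longer in contact. I need to find where the fingers really are.

```bash
python3 - <<'E'
from h import *
from workcell import observe,viewer
s=observe();M=Ro.from_euler('z',yaw).as_matrix()
p,d=viewer.grab_frame('scene');i=viewer.camera_info('scene');S=(cloud(p,d,i)-O)@M
print('tcp',(s['position']-O)@M,'px scene',proj(s['position'],i), 'crop',(proj(s['position'],i)-[210,130])*2)
for v in range(130,175,4): print(v,[tuple(np.round(S[v,u]*1000).astype(int)) for u in (284,288,292)],p[v,288])
w,dw=viewer.grab_frame('wrist');iw=viewer.camera_info('wrist');print('wrist px',proj(s['position'],iw)*.78)
Sw=(cloud(w,dw,iw)-O)@M
for v in range(230,300,10): print(v,[tuple(np.round(np.nan_to_num(Sw[v,u])*1000).astype(int)) for u in (250,256,264)])
E
```

```text
tcp [-0.01607336  0.02403995  0.18476325] px scene [287.74462523 190.729636  ] crop [155.48925046 121.45927201]
130 [(np.int64(-27), np.int64(29), np.int64(301)), (np.int64(-33), np.int64(13), np.int64(306)), (np.int64(-28), np.int64(8), np.int64(306))] [28 26 27]
134 [(np.int64(-25), np.int64(30), np.int64(293)), (np.int64(-32), np.int64(14), np.int64(299)), (np.int64(-26), np.int64(10), np.int64(299))] [25 25 25]
138 [(np.int64(-26), np.int64(29), np.int64(287)), (np.int64(-33), np.int64(12), np.int64(292)), (np.int64(-27), np.int64(9), np.int64(292))] [27 26 27]
142 [(np.int64(-27), np.int64(28), np.int64(280)), (np.int64(-29), np.int64(16), np.int64(284)), (np.int64(-25), np.int64(10), np.int64(284))] [27 27 27]
146 [(np.int64(-27), np.int64(27), np.int64(273)), (np.int64(-28), np.int64(16), np.int64(276)), (np.int64(-25), np.int64(10), np.int64(277))] [28 26 26]
150 [(np.int64(-26), np.int64(28), np.int64(265)), (np.int64(-29), np.int64(15), np.int64(269)), (np.int64(-24), np.int64(11), np.int64(269))] [29 27 27]
154 [(np.int64(-27), np.int64(26), np.int64(258)), (np.int64(-25),
[... 1190 characters left out ...]
(-26), np.int64(20), np.int64(239)), (np.int64(-27), np.int64(23), np.int64(239)), (np.int64(-27), np.int64(27), np.int64(239))]
260 [(np.int64(-27), np.int64(21), np.int64(249)), (np.int64(-27), np.int64(23), np.int64(248)), (np.int64(-26), np.int64(27), np.int64(247))]
270 [(np.int64(-26), np.int64(21), np.int64(255)), (np.int64(-26), np.int64(23), np.int64(255)), (np.int64(-26), np.int64(27), np.int64(255))]
280 [(np.int64(-25), np.int64(21), np.int64(261)), (np.int64(-25), np.int64(24), np.int64(261)), (np.int64(-24), np.int64(27), np.int64(260))]
290 [(np.int64(-27), np.int64(21), np.int64(270)), (np.int64(-20), np.int64(24), np.int64(261)), (np.int64(-27), np.int64(27), np.int64(270))]
```

Both cameras put the visible fingertips at z ≈ 0.226, but the reported TCP is at 0.185. The real tips are therefore about 40 mm behind the reported TCP, and the fingers passed over the carriage without touching it. I'll go back to the right and descend 40 mm further.

{"api": "play_rows", "payload": {"motion": [[0,-2,-1,0,0,0,-1],[0,-4.5,-1,0,0,0,-1],[0,-7.3,-0.5,0,0,0,-1],[0,-7.3,0,0,0,0,-1],[0,-7.3,0.5,0,0,0,-1]]}}

```text
clock: 4.5
position: [0.4902, 0.0012, 0.1796]
tool_rot: [3.141, 0.0, 3.094]
force: [0.0, 0.5, 0.5]
grip_width: 0.0003
finger_force: 0.0
```

{"api": "play_rows", "payload": {"motion": [[0,0,1,0,0,0,-1],[0,0,2,0,0,0,-1],[0,0,3,0,0,0,-1],[0,0,3.3,0,0,0,-1],[0,0,3.3,0,0,0,-1]]}}

```text
clock: 5.0
position: [0.4899, 0.0016, 0.1462]
tool_rot: [-3.141, -0.001, 3.096]
force: [-0.7, 0.2, 0.6]
grip_width: -0.0002
finger_force: 0.0
```

```bash
python3 look.py; python3 - <<'E'
from h import *
from workcell import observe,viewer
s=observe();M=Ro.from_euler('z',yaw).as_matrix()
p,d=viewer.grab_frame('scene');i=viewer.camera_info('scene');S=(cloud(p,d,i)-O)@M
T=(s['position']-O)@M
m=(abs(S[...,0]-T[0])<.02)&(abs(S[...,1]-T[1])<.025)&(S[...,2]<.25)&(S[...,2]>.15)&(S[...,0]<-.006)
print(m.sum(),np.percentile(S[m],[1,50,99],axis=0))
E
```

```text
5.0 tcp stand [-0.01610865 -0.0487232   0.14617789] F stand [-0.74310824  0.20014628  0.59431202] -0.00019422359419779645 0.0
carriage 164 [[-0.01616757 -0.02199131  0.17760597]
 [-0.01364544 -0.01637635  0.20555434]
 [-0.00738525  0.00974084  0.21439957]]
614 [[-0.03084603 -0.07176495  0.18736734]
 [-0.02588661 -0.05397993  0.22274226]
 [-0.00782365 -0.02505585  0.2493032 ]]
```

Tip is now at z ≈ 0.187, beside the carriage. Pushing left.

{"api": "play_rows", "payload": {"motion": [[0,0.8,0,0,0,0,-1],[0,1.6,0,0,0,0,-1],[0,2.4,0,0,0,0,-1],[0,3.2,0,0,0,0,-1],[0,4,0,0,0,0,-1]]}}

```text
clock: 5.6
position: [0.4922, 0.0423, 0.1469]
tool_rot: [3.142, 0.0, 3.096]
force: [0.8, -2.5, 0.9]
grip_width: 0.0003
finger_force: 1.2
```

```bash
python3 look.py
```

```text
5.6 tcp stand [-0.01581369 -0.00800316  0.14692172] F stand [ 0.92420222 -2.42830642  0.90919578] 0.0002786049276988216 1.1716344952583313
carriage 108 [[-0.01951489 -0.02119253  0.17760739]
 [-0.0142336   0.01246317  0.20942562]
 [-0.00815425  0.03717336  0.21645866]]
```

{"api": "play_rows", "payload": {"motion": [[0,0.8,0,0,0,0,-1],[0,1.6,0,0,0,0,-1],[0,2.4,0,0,0,0,-1],[0,3.0,0,0,0,0,-1],[0,3.5,0,0,0,0,-1]]}}

```text
clock: 6.15
position: [0.4937, 0.077, 0.1467]
tool_rot: [-3.142, 0.0, 3.096]
force: [-0.2, -2.5, 1.2]
grip_width: 0.0
finger_force: 1.1
```

{"api": "play_rows", "payload": {"motion": [[0,0.1,0,0,0,0,-1],[0,0.2,0,0,0,0,-1],[0,0.3,0,0,0,0,-1],[0,0.3,0,0,0,0,-1],[0,0.3,0,0,0,0,-1]]}}

```text
clock: 6.65
position: [0.4937, 0.0794, 0.1468]
tool_rot: [3.142, -0.0, 3.096]
force: [0.9, -0.9, -0.0]
grip_width: -0.0006
finger_force: 0.6
```

```bash
python3 look.py
```

```text
6.65 tcp stand [-0.01611546  0.02912124  0.14676017] F stand [ 0.9555323  -0.83659882 -0.04455772] -0.0005819683526168918 0.5766400694847107
carriage 96 [[-0.01908952  0.01505522  0.1783303 ]
 [-0.01427766  0.04433026  0.20972571]
 [-0.00850494  0.07496287  0.21714121]]
```

{"api": "play_rows", "payload": {"motion": [[0,0.1,0,0,0,0,-1],[0,0.2,0,0,0,0,-1],[0,0.3,0,0,0,0,-1],[0,0.3,0,0,0,0,-1],[0,0.3,0,0,0,0,-1]]}}

```text
clock: 7.2
position: [0.4937, 0.0803, 0.1467]
tool_rot: [-3.139, -0.0, 3.094]
force: [-0.7, -13.8, 4.0]
grip_width: 0.0005
finger_force: 7.3
```

The carriage is against the stop: 13.8 N of reaction and no further motion. I'll back off and rise, then lean above the channel.

{"api": "play_rows", "payload": {"motion": [[0,-0.8,0,0,0,0,-1],[0,-1,-3,0,0,0,-1],[0,-1,-7,0,0,0,-1],[0,-1,-9,0,0,0,0],[0,-1,-9,0,0,0,0]]}}

```text
clock: 7.7
position: [0.4946, 0.0728, 0.2393]
tool_rot: [3.14, 0.004, 3.096]
force: [-0.6, 0.2, -0.0]
grip_width: 0.0283
finger_force: 0.0
```

```bash
python3 look.py; python3 - <<'E'
from h import *
from workcell import observe
s=observe();u=np.array([0,np.sin(.27),np.cos(.27)]);B=np.array([.0185,.060,.195])
for k in (.07,):print(rows(s,W(*(B-.060*u+k*u)),-.27,yaw))
E
```

```text
7.7 tcp stand [-0.01490346  0.02261957  0.23933346] F stand [-0.62925123  0.20559171 -0.02432431] 0.028261175771708513 0.0
carriage 163 [[-0.01641714  0.04355066  0.17748534]
 [-0.01293235  0.04703771  0.20285051]
 [-0.00634686  0.07488651  0.21413725]]
(array([-3.42,  4.  ,  3.32]), array([0.271, 0.002, 0.003]))
```

{"api": "play_rows", "payload": {"motion": [[-1.5,1.5,0,0.1,0,0,0],[-3.4,4,0,0.2,0,0,0],[-3.4,4,1,0.27,0,0,0],[-3.4,4,2.5,0.27,0,0,0],[-3.4,4,2.5,0.27,0,0,0]]}}

```text
clock: 8.25
position: [0.5278, 0.1112, 0.2091]
tool_rot: [-2.869, -0.004, 3.098]
force: [-0.5, -0.7, 0.6]
grip_width: 0.0428
finger_force: 0.0
```

```bash
cat > look2.py <<'E'
from h import *
from workcell import observe,viewer
import sys
s=observe();M=Ro.from_euler('z',yaw).as_matrix()
T=(s['position']-O)@M;print(s['clock'],'tcp stand',T,s['tool_rot'],s['force']@M,s['grip_width'],s['finger_force'])
u=np.array([0,np.sin(.27),np.cos(.27)])
w,dw=viewer.grab_frame('wrist');i=viewer.camera_info('wrist');S=(cloud(w,dw,i)-O)@M
# finger points nearest the tips, along the lean axis relative to the TCP
r=S-T;a=r@u;l=r[...,1]*u[2]-r[...,2]*u[1]
m=(abs(r[...,0])<.016)&(abs(l)<.04)&(a>.02)&(a<.08)
print('tool-tip along u',np.percentile(a[m],[1,10,50]),'lateral',np.percentile(l[m],[2,25,50,75,98]),m.sum())
b=(S[...,0]>.007)&(S[...,0]<.027)&(S[...,2]>.185)&(S[...,2]<.211)&(abs(S[...,1]-.06)<.018)
print('bolt',b.sum(),np.percentile(S[b],[2,50,98],axis=0) if b.any() else '')
for n,X in (('tcp',T),('tip+41u',T+.041*u),('tip+41z',T+[0,0,.041]),('bolt',np.array([.0165,.06,.195]))): print(n,proj(W(*X),i)*.78)
p=viewer.grab_frame('scene')[0]
cv2.imwrite(sys.argv[1],np.hstack([cv2.resize(w,(400,300)),cv2.resize(p[130:280,210:410],(400,300),interpolation=2)])[:,:,::-1])
E
python3 look2.py pics/l1.png
```

```text
8.25 tcp stand [0.01634514 0.06252893 0.20905192] [-2.86931879 -0.0042807   3.09750528] [-0.45412007 -0.74378149  0.58303822] 0.04277916005043977 0.0
tool-tip along u [0.04421778 0.05056745 0.06653018] lateral [-0.03454086 -0.02363083  0.02037778  0.02218022  0.03306684] 3405
bolt 609 [[0.01084989 0.05355251 0.19999617]
 [0.01884355 0.06348584 0.20538318]
 [0.02670934 0.07141703 0.20779938]]
tcp [202.00503469 172.74684321]
tip+41u [202.07091915 197.11786562]
tip+41z [186.24278388 195.97004265]
bolt [203.42873313 166.54198495]
```

View pics/l1.png

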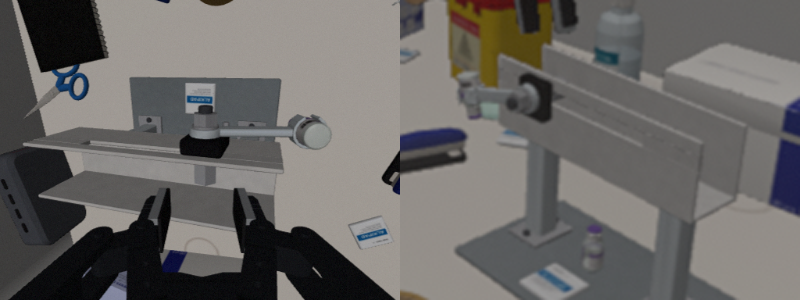

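The wrist view shows the open fingers at (160,220) and (240,220), straddling the bolt head at (205,172). They lean with it, and the 41 mm offset lies along the tool axis. Descending.

{"api": "play_rows", "payload": {"motion": [[-0.2,0.13,1.5,0,0,0,0],[-0.2,0.13,3,0,0,0,0],[-0.2,0.13,4.5,0,0,0,0],[-0.2,0.13,5.5,0,0,0,0],[-0.2,0.13,5.5,0,0,0,0]]}}

```text
clock: 8.85
position: [0.5303, 0.0964, 0.1581]
tool_rot: [-2.871, -0.001, 3.094]
force: [0.3, -0.0, 0.7]
grip_width: 0.0431
finger_force: 0.0
```

{"api": "play_rows", "payload": {"motion": [[0,0,1,0,0,0,0],[0,0,2,0,0,0,0],[0,0,2,0,0,0,0],[0,0,2,0,0,0,0],[0,0,2,0,0,0,0]]}}

```text
clock: 9.35
position: [0.5306, 0.0922, 0.1394]
tool_rot: [-2.872, 0.0, 3.096]
force: [-0.4, 1.4, -0.6]
grip_width: 0.0427
finger_force: 0.0
```

```bash
python3 look2.py pics/l2.png
```

```text
9.35 tcp stand [0.02006715 0.04369053 0.13939825] [-2.87173067e+00  3.46113932e-04  3.09584021e+00] [-0.49880873  1.41044636 -0.61096685] 0.04274651246609316 0.0
tool-tip along u [0.04262072 0.06154766 0.06873403] lateral [-0.03445684 -0.02209912 -0.00462785  0.00664637  0.02312146] 3225
bolt 1073 [[0.01273766 0.05461976 0.19844518]
 [0.01996858 0.06411655 0.2041715 ]
 [0.0267236  0.07198459 0.20634178]]
tcp [200.87148864 174.01667096]
tip+41u [200.75435536 198.99445232]
tip+41z [184.84509578 197.84499338]
bolt [202.15660062 208.21741492]
```

View pics/l2.png

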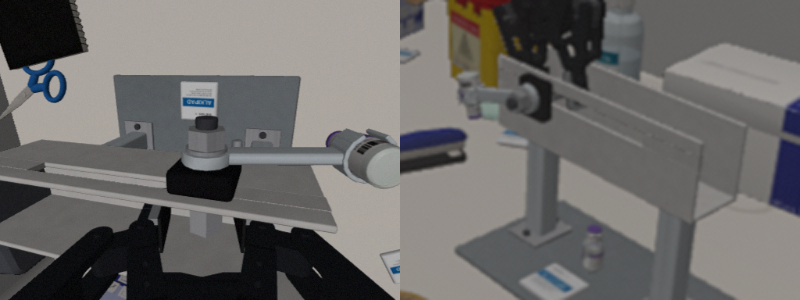

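The bolt head at (203,222) sits centrally between the pads. Going 3 mm deeper and gripping.

{"api": "play_rows", "payload": {"motion": [[0,0.05,0.3,0,0,0,0],[0,0.05,0.3,0,0,0,-0.3],[0,0.05,0.3,0,0,0,-0.5],[0,0.05,0.3,0,0,0,-1],[0,0.05,0.3,0,0,0,-1]], "squeeze": 80}}

```text
clock: 9.95
position: [0.5303, 0.0919, 0.1361]
tool_rot: [-2.872, -0.0, 3.096]
force: [-1.4, 2.2, 0.8]
grip_width: 0.0179
finger_force: 77.9
```

{"api": "play_rows", "payload": {"motion": [[0,0,0,0,0,0,-1],[0,0,0,0,0,0,-1],[0,0,0,0,0,0,-1],[0,0,0,0,0,0,-1],[0,0,0,0,0,0,-1]]}}

```text
clock: 10.45
position: [0.5303, 0.0917, 0.1361]
tool_rot: [-2.872, -0.0, 3.096]
force: [-2.0, 1.9, 3.0]
grip_width: 0.0181
finger_force: 77.9
```

```bash
python3 look.py;  python3 - <<'E'
from h import *
from workcell import observe
s=observe();M=Ro.from_euler('z',yaw).as_matrix();T=(s['position']-O)@M
B=np.array([T[0],.060,.195])
a=np.array([0,np.sin(.27),np.cos(.27)]);print('along',(B-T)@a,'lat',(B-T)@[0,a[2],-a[1]])
for t in (.09,.18,.27,.29):  # rotate about the bolt axis (stand x) by t
    R=Ro.from_euler('x',t);print(t,rows(s,W(*(B+R.apply(T-B))),-.27+t,yaw))
E
```

```text
10.45 tcp stand [0.01985303 0.04319807 0.13612209] F stand [-2.04194468  1.78120882  3.02821256] 0.018113074113361185 77.94237909838557
carriage 161 [[-0.01596488  0.04139286  0.17781082]
 [-0.01321636  0.04518532  0.20268792]
 [-0.00619646  0.07323767  0.21451356]]
along 0.06124082904605606 lat 0.0004777328897166398
0.09 (array([-0.  ,  0.55, -0.02]), array([-0.09 ,  0.001,  0.003]))
0.18 (array([-0.  ,  1.1 , -0.09]), array([-0.18 ,  0.   ,  0.003]))
0.27 (array([-0.  ,  1.64, -0.21]), array([-0.27 ,  0.   ,  0.003]))
0.29 (array([-0.01,  1.75, -0.24]), array([-0.29 ,  0.   ,  0.003]))
```

Gripped at 78 N with an 18 mm opening. Turning about the bolt axis to level, with about 1 mm of bias to the left.

{"api": "play_rows", "payload": {"motion": [[0,0.35,-0.01,-0.055,0,0,-1],[0,0.7,-0.03,-0.11,0,0,-1],[0,1.05,-0.08,-0.165,0,0,-1],[0,1.4,-0.14,-0.22,0,0,-1],[0,1.73,-0.2,-0.27,0,0,-1]]}}

```text
clock: 11.0
position: [0.5312, 0.1087, 0.1338]
tool_rot: [3.14, 0.0, 3.095]
force: [-4.8, -0.6, 8.2]
grip_width: 0.0174
finger_force: 79.0
```

{"api": "play_rows", "payload": {"motion": [[0,0,0,0,0,0,-1],[0,0,0,0,0,0,-1],[0,0,0,0,0,0,-1],[0,0,0,0,0,0,-1],[0,0,0,0,0,0,-1]]}}

```text
clock: 11.5
position: [0.5311, 0.1082, 0.1338]
tool_rot: [-3.141, 0.0, 3.095]
force: [-3.9, -1.7, 9.4]
grip_width: 0.0177
finger_force: 79.2
```

```bash
python3 look.py; python3 look2.py pics/l3.png | head -1; python3 - <<'E'
from h import *
from workcell import viewer
M=Ro.from_euler('z',yaw).as_matrix()
# slope of the vial arm, from points of its front/top between hub and clip
for n in ('wrist','scene'):
    p,d=viewer.grab_frame(n);S=(cloud(p,d,viewer.camera_info(n))-O)@M
    m=(S[...,0]<-.0155)&(S[...,0]>-.026)&(S[...,1]>.082)&(S[...,1]<.128)&(S[...,2]>.15)&(S[...,2]<.24)
    q=S[m];
    if len(q)<20: print(n,len(q));continue
    ys=np.arange(.084,.128,.006);t=[np.median(q[abs(q[:,1]-y)<.003][:,2]) for y in ys]
    k=np.polyfit(ys,t,1);print(n,len(q),'slope',k[0],'z at bolt y',np.polyval(k,.06),np.round(t,4))
E
```

```text
11.5 tcp stand [0.01984242 0.05974535 0.13375933] F stand [-3.78310652 -1.87886497  9.43363466] 0.017678442771677433 79.1789498180151
carriage 160 [[-0.01636134  0.04166996  0.17731289]
 [-0.01318845  0.04548588  0.20305866]
 [-0.00643395  0.07274139  0.21412912]]
11.55 tcp stand [0.01981891 0.0597363  0.13376025] [-3.14100229e+00 -2.60004114e-05  3.09519651e+00] [-4.3248031  -1.90484376  9.50386411] 0.017627459907439462 79.17963640764356
wrist 2614 slope -0.0014350721490619175 z at bolt y 0.20141660283223484 [0.2014 0.2013 0.2012 0.2014 0.2014 0.2014 0.2013 0.2012]
scene 118 slope -0.047374175712318785 z at bolt y 0.20034098321775543 [0.1997 0.1995 0.1977 0.1974 0.1982 0.1984 0.1979 0.1969]
```

View pics/l3.png

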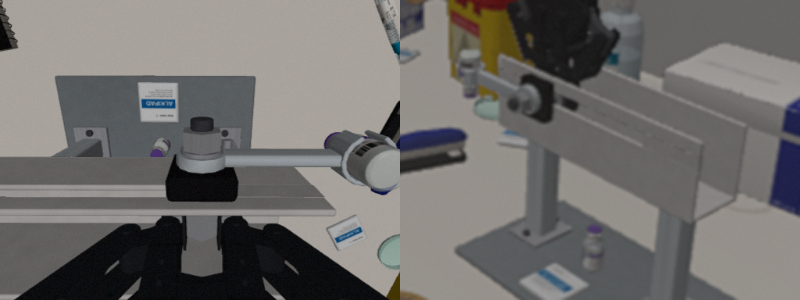

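The arm is level (slope about 0). The carriage is about 2 mm short of home, so I'll nudge it left for margin.

{"api": "play_rows", "payload": {"motion": [[0,0.05,-0.03,0,0,0,-1],[0,0.1,-0.05,0,0,0,-1],[0,0.15,-0.05,0,0,0,-1],[0,0.15,-0.05,0,0,0,-1],[0,0.15,-0.05,0,0,0,-1]]}}

```text
clock: 12.25
position: [0.5312, 0.1101, 0.1339]
tool_rot: [-3.141, -0.0, 3.096]
force: [-1.4, -2.3, 2.5]
grip_width: 0.0176
finger_force: 78.5
```

```bash
python3 look.py; python3 - <<'E'
from h import *
from workcell import viewer
M=Ro.from_euler('z',yaw).as_matrix()
p,d=viewer.grab_frame('wrist');S=(cloud(p,d,viewer.camera_info('wrist'))-O)@M
m=(S[...,0]<-.0155)&(S[...,0]>-.026)&(S[...,1]>.082)&(S[...,1]<.128)&(S[...,2]>.15)&(S[...,2]<.24)
print('slope',np.polyfit(S[m][:,1],S[m][:,2],1))
b=(p.max(-1)<50)&(abs(S[...,2]-.213)<.003)&(S[...,0]<-.004)&(S[...,0]>-.016)&(abs(S[...,1]-.06)<.03);print('carriage y',np.percentile(S[b][:,1],[2,98]))
E
```

```text
12.25 tcp stand [0.01978737 0.06163856 0.13389315] F stand [-1.32915877 -2.41095497  2.52667831] 0.017606245180423193 78.47668580710888
carriage 157 [[-0.01616627  0.04370592  0.17805282]
 [-0.01318722  0.04723924  0.20383675]
 [-0.00627741  0.07529739  0.21413936]]
slope [-0.00513345  0.20009867]
carriage y [0.04535112 0.07848979]
```

The carriage is home, the arm is level and the grip is firm at 78 N with small contact forces. Handing in.

```bash
python3 -c "
from workcell import bot
print(bot.job_done())"
```

```text
the job is handed in; nothing more can be done
None
```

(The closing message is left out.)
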